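Set the seasoning corner in order

ROBOT

A 6-joint arm with a two-finger parallel gripper is mounted at the origin on a cart in front of the work surface, level with it; the furniture and walls round the work are solid. World frame = base frame: x ahead of the robot, y to its left, z up, the work surface at z = 0. Lengths are in m, angles in degrees, forces in N, time in s.
With the tool pointing down it reaches from about 0.325 to 0.775 m from the base axis. Payload 5.5 kg.
Tool frame: the origin (TCP) lies at the centre of the arm's flange, where the gripper is bolted on; the fingertips stand 182 mm ahead of it and the grasp point (between the pads) lies 163 mm ahead of it; z points along the fingers, y is the direction in which the jaws open and shut (so a half turn about z gives the same grasp; the last joint's range is limited). The gripper opens to 88 mm and grips with 3 to 60 N. Pads are 20 mm wide; open, the fingers measure 115 mm over their backs; the gripper's body (75 mm by 178 mm) begins 61 mm behind the grasp point.
Start: joints at [-75.728, 5.22, 70.514, -0, 104.267, -3.249], TCP at [0.181, -0.572, 0.405] pointing down, gripper open.
Joint ranges: [-164.24, 164.24], [-49.07, 125.15], [9.68, 141.18], [-86.29, 266.29], [3.28, 154.24], [-151.56, 151.56]. Speed limits (degrees/s): [147.25, 147.25, 172.46, 180, 180, 180].

INTERFACE

Orientations are given as [roll, pitch, yaw] about the fixed x, y, z axes, in that order (R = Rz(yaw) Ry(pitch) Rx(roll)).
In Python, from station import r gives the robot as it stands. The module is installed in compiled form; this text tells all that it offers. Calls block until the motion is done:
- r.reach(position, orientation): joint-space move of the TCP to a pose.
- r.servo_line(position, rotation=None, speed=0.15): straight line of the TCP; rotation=None keeps the orientation; speed is the mean speed in m/s.
- r.move_joints(angles): joint-space move.
- r.let_go() and r.grab(squeeze=None): open the fingers fully, or close them until they stop; squeeze is the grip in N (None keeps the last).
- r.wait(seconds).
- r.inverse_kinematics(position, orientation): joint angles nearest the present ones, or None.
- r.sense(): the state.
- r.snapshot(name): name is "scene" or "top" or "wrist"; returns a dict with "frame" (480x640x3 uint8, red, green, blue), "fx", "fy", "cx", "cy" (pixels), "dist_coeffs" ([k1, k2, p1, p2, k3] as OpenCV has them; the pictures are not rectified), "R" (3x3) and "t" (3): a world point X has camera coordinates R X + t. Camera axes: x right, y down, z forward; pixel columns grow to the right and rows downward; lengths in m; the calibration is good to about 2 mm. A picture is of the moment at which its call begins. There is no depth.
A pose or a line that the arm cannot do raises r.IKError and nothing moves.
- r.hand_in(): hands the job in, once; it reports no verdict.
The state is a dict: "clock": time; "joints": joint angles; "joint_vel": joint speeds; "joint_torque": joint torques, N m; "tcp_pos": TCP position; "orientation": TCP orientation; "contact_force": force on the tool from outside, world axes, zero at the start; "torque": the same for the moment, N m; "opening": finger opening in m.
Only numpy, scipy, OpenCV 4.12 (cv2) and the standard library are available. Lean on these libraries where they do the work, as an engineer would, in place of code of your own. Each camera call takes 0.05 s, during which the arm holds its last target. There are 200 camera calls.

TASK

Set the seasoning corner in order: put the lid back on its canister, stand the pepper mill in the middle of the round blue coaster and the salt shaker in the middle of the square dark coaster, and set the tea light, which is sitting on one of those coasters, on the bare worktop midway between the two coasters, in line with their centres. Leave everything upright and let go of it, do not tip over the mill or the shaker on the way, and do not push the mug, the glass or the tin aside.

Things in the scene. Friction and masses are not known exactly. Their poses are not given: they have to be found in the camera images.
- canister_lid: Loose white canister lid, lying flat on the worktop: a disc 103 mm across and 8 mm thick with a slim knob on its centre, 13 mm across, solid from 8 to 26 mm above the underside, under a thin metal ring that reaches up to 44 mm (the ring may be ignored: only the knob can be gripped). Grip the knob from above. Origin: centre of the underside, z up.
- pepper_mill: Loose turned wooden pepper mill, 150 mm tall, 58 mm across at the foot; its round head is 50 mm across from 109 to 139 mm above the foot, with a 12 mm metal button on top of that. The head does not turn. Grip the head from above. Origin: centre of the underside, z up.
- salt_shaker: Loose glass salt shaker with a grey domed top, 44 mm across and 90 mm tall; the straight body reaches up to about 66 mm. Origin: centre of the underside, z up.
- tea_light: Loose tea light: green wax in a round metal cup, 38 mm across and 15 mm tall; it stands on one of the two coasters at the start. Origin: centre of the underside, z up.
- canister: Fixed white dimpled stoneware canister, open at the top, standing on the worktop in front of the robot (not among the row far off to the left beyond the hob), 118 mm across and 146 mm tall; its lid lies flat on the flat rim (146 mm above the worktop) and does not sink into the opening. Origin: centre of the underside, z up.
- round_coaster: Fixed round coaster, blue with a cork centre, 90 mm across and 5 mm thick. Place for the pepper mill. Above and behind it hangs a wall cabinet (door faces 0.58 m ahead of the robot, from 0.45 m up; door handles 0.55 m ahead, from 0.52 m up): carry things low so that the arm stays clear. Origin: centre of the underside, z up; its y axis points along the line through the two coasters' centres.
- square_coaster: Fixed square coaster, dark grey, 90 x 90 mm and 5 mm thick. Place for the salt shaker. Its centre is 190 mm from the round coaster's; it may be on either side. Origin: centre of the underside, z up; its y axis points along the line through the two coasters' centres.
- grey_mug: Loose grey mug without a handle, 94 mm across and 120 mm tall, a bystander behind the coasters. Origin: centre of the underside.
- drinking_glass: Loose upturned clear drinking glass, 81 mm across and 101 mm tall, a bystander behind the coasters. Origin: centre of the underside.
- food_tin: Loose food tin with a coloured label, 75 mm across and 110 mm tall, a bystander at the right end of the worktop. Origin: centre of the underside.

How it is judged (in metres and radians):
At the end, for the whole second after the job is handed in: Lid flat on the canister rim, centred within 8 mm; mill on the round and shaker on the square coaster, upright, each within 15 mm of its centre; tea light upright on the bare worktop midway between the coasters, within 15 mm along and across their line; all released and at rest (horizontal distance between canister_lid and canister below 0.008 m and z of canister_lid in the frame of canister between 0.142 and 0.151 m and angle between canister_lid's own z axis and vertical below 0.05 rad and linear speed of each of canister_lid, pepper_mill, salt_shaker, tea_light below 0.02 m/s and horizontal distance between pepper_mill and round_coaster below 0.015 m and z of pepper_mill in the frame of round_coaster between 0.002 and 0.009 m and angle between each of pepper_mill, salt_shaker's own z axis and vertical below 0.12 rad and horizontal distance between salt_shaker and square_coaster below 0.015 m and z of salt_shaker in the frame of square_coaster between 0.002 and 0.009 m and x of tea_light in the frame of round_coaster between -0.015 and 0.015 m and (y of tea_light in the frame of round_coaster between 0.08 and 0.11 m or y of tea_light in the frame of round_coaster between -0.11 and -0.08 m) and horizontal distance between tea_light and square_coaster below 0.115 m and height (world z) of tea_light below 0.004 m and angle between tea_light's own z axis and vertical below 0.1 rad); the robot touches nothing.
It fails at once if the grey mug is pushed more than 30 mm from where it stood (distance of grey_mug from where it was at the start of the episode above 0.03 m).
It fails at once if the glass is pushed more than 30 mm from where it stood (distance of drinking_glass from where it was at the start of the episode above 0.03 m).
It fails at once if the tin is pushed more than 30 mm from where it stood (distance of food_tin from where it was at the start of the episode above 0.03 m).
It fails at once if the pepper mill is tipped over (by more than about 45 degrees) (angle between pepper_mill's own z axis and vertical above 0.8 rad).
It fails at once if the salt shaker is tipped over (by more than about 45 degrees) (angle between salt_shaker's own z axis and vertical above 0.8 rad).
It also fails if it takes over 99 s, if anything falls off the work surface, if the arm or the gripper's body presses on something with over 40 N, if the wrist force passes 120 N, or if a joint passes its speed limit or range.

## Working session

There is one attempt and no reset: what is moved stays moved. The work goes in short steps, each a Python script; the robot and the scene stay as the last script left them, time stands still between calls to the robot, and variables do not carry over. Pictures are saved under pics/ and viewed, about 12 in all and at most 16, crops included, and the job is handed in when it is done.

```bash
mkdir -p pics; cat > h.py <<'E'
import numpy as np, cv2
from station import r
def snap(n,f):
    s=r.snapshot(n); cv2.imwrite('pics/'+f,s['frame'][:,:,::-1])
    np.savez('pics/'+f[:-4]+'.npz',**{k:np.array(v) for k,v in s.items()}); return s
def load(f): return np.load('pics/'+f+'.npz')
def K(s): return np.array([[s['fx'],0,s['cx']],[0,s['fy'],s['cy']],[0,0,1]],float)
def ray(s,uv,z):
    p=cv2.undistortPoints(np.array([[uv]],float),K(s),np.array(s['dist_coeffs'],float))[0,0]
    R=np.array(s['R']);t=np.array(s['t']);c=-R.T@t;d=R.T@np.array([p[0],p[1],1])
    return c+d*(z-c[2])/d[2]
def proj(s,X):
    R=np.array(s['R'],float);t=np.array(s['t'],float)
    return cv2.projectPoints(np.array(X,float).reshape(-1,1,3),cv2.Rodrigues(R)[0],t,K(s),np.array(s['dist_coeffs'],float))[0][:,0]
E
python3 - <<'E'
from h import *
for n in('scene','top','wrist'):
    s=snap(n,n+'0.png');print(n,-np.array(s['R']).T@np.array(s['t']),s['fx'],np.array(s['R'])[2])
print(r.sense())
E
```

```text
scene [-0.20851182  0.9794433   0.7006001 ] 548.2252832295661 [ 0.49944003 -0.73852366 -0.45292654]
top [ 0.32788949 -0.09012144  1.48784445] 498.42861908330485 [ 0.11807066  0.00617065 -0.99298602]
wrist [ 0.26052039 -0.54740402  0.38340315] 338.097024093882 [-0.28974061 -0.08960295 -0.95290172]
{'clock': 0.15, 'joints': array([-7.57291861e+01,  5.25436885e+00,  7.05661301e+01, -3.71723282e-04,
        1.04267083e+02, -3.24827247e+00]), 'joint_vel': array([-0.02653524, -0.15370953, -0.13377936, -0.01407765, -0.04227962,
       -0.05616074]), 'joint_torque': array([ 1.73545242e-03, -4.47045565e+01, -4.06907558e+01,  6.99245115e-02,
        2.74157646e-02, -8.42812096e-05]), 'tcp_pos': array([ 0.18062792, -0.57221899,  0.40375321]), 'orientation': array([-1.79912538e+02, -4.60282584e-03,  1.75189915e+01]), 'contact_force': array([ 0.03896388, -0.89666113,  0.73472777]), 'torque': array([ 0.02345781, -0.02859816, -0.02018461]), 'opening': 0.08797313535978399}
```

View pics/top0.png

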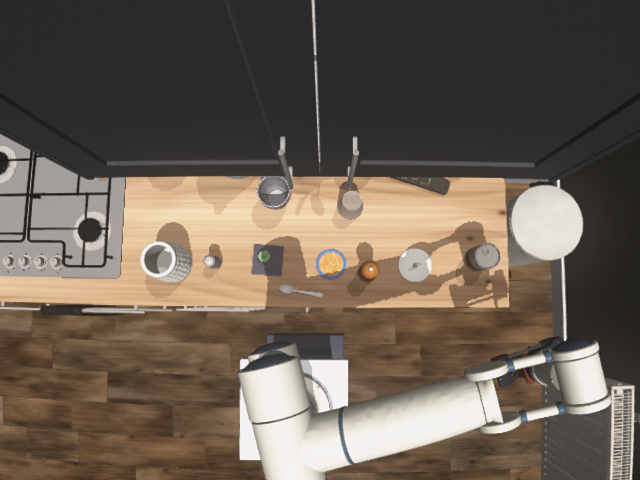

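View pics/scene0.png

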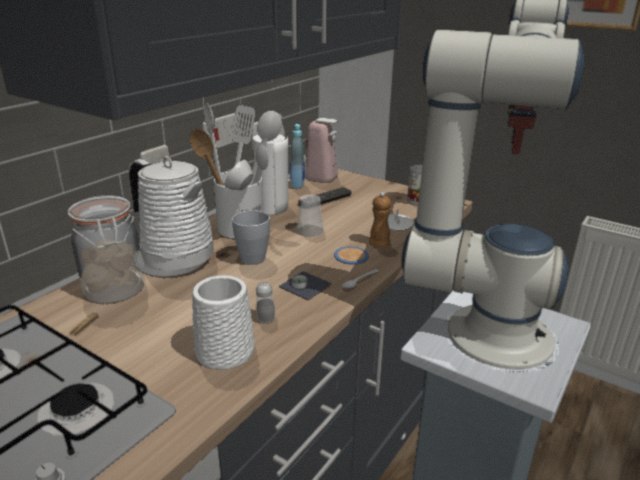

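Top view: canister (166,262), shaker (212,261), square coaster (267,260) with the tea light (263,256), round coaster (331,264), mill (370,271), lid (415,265), tin (484,257), mug (274,190) and glass (350,203). I'll enlarge this row for exact positions.

```bash
python3 - <<'E'
from h import *
i=cv2.imread('pics/top0.png')
a=[cv2.resize(i[232:292,x:x+160],None,fx=5,fy=5,interpolation=cv2.INTER_CUBIC) for x in(135,290)]
o=np.vstack(a)
for k in range(0,800,100):
    cv2.line(o,(k,0),(k,6),(0,0,255),1);cv2.line(o,(k,300),(k,306),(0,0,255),1)
cv2.imwrite('pics/crop0.png',o)
s=load('top0')
for n,uv,z in [('can rim',(160,260),.146),('shaker',(212,261),.09),('sq',(267,260),.005),('tea',(263,256),.02),('round',(331,264),.005),('mill',(370,269),.15),('lid',(415,265),.008),('tin',(484,257),.11),('mug',(274,190),.12),('glass',(350,200),.101)]: print(n,ray(s,uv,z).round(4))
print(proj(s,[[.5,0,0],[.51,0,0]]))
E
```

```text
can rim [0.4308 0.3644 0.146 ]
shaker [0.4335 0.2318 0.09  ]
sq [0.4442 0.0852 0.005 ]
tea [0.4548 0.0955 0.02  ]
round [ 0.4333 -0.1062  0.005 ]
mill [ 0.41   -0.2095  0.15  ]
lid [ 0.4311 -0.3569  0.008 ]
tin [ 0.4469 -0.5351  0.11  ]
mug [0.6321 0.0558 0.12  ]
glass [ 0.6082 -0.1583  0.101 ]
[[295.75650155 241.78764678]
 [295.79668046 238.48708203]]
```

View pics/crop0.png

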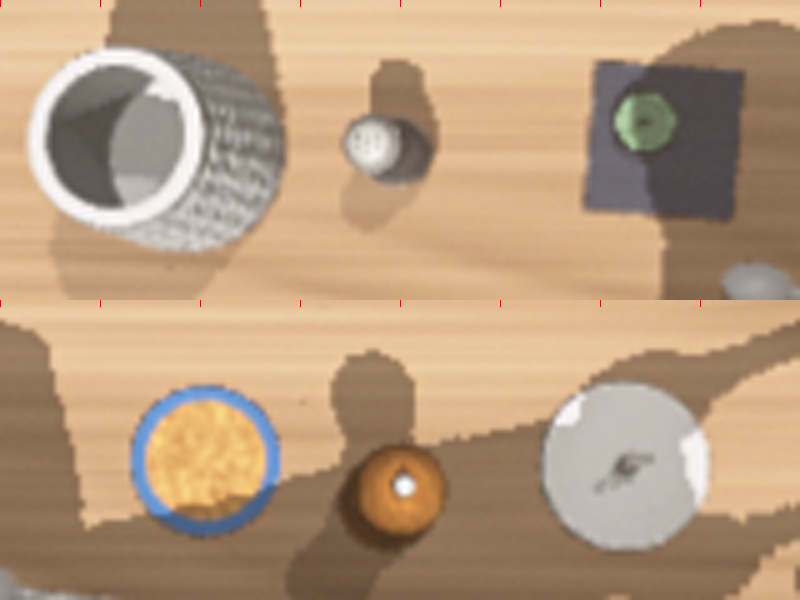

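```bash
python3 - <<'E'
from h import *
s=load('top0'); P={}
for n,uv,z in [('can',(158.2,258.9),.146),('shaker',(209.2,260.4),.085),('sq',(267.5,259.6),.005),('tea',(263.6,256.),.02),('round',(330.7,263.8),.005),('mill',(370.4,268.8),.15),('lid',(414.7,264.9),.008)]: P[n]=ray(s,uv,z);print(n,P[n].round(4))
d=P['sq']-P['round'];print('dist',np.hypot(*d[:2]))
ims=[]
r.reach([.43,-.30,.40],[180,0,90])
for k,y in enumerate((-.30,-.02,.24)):
    r.servo_line([.43,y,.40],speed=.2)
    w=snap('wrist',f'w{k}.png'); ims.append(cv2.resize(w['frame'][:,:,::-1],(400,300)))
    print(k,{n:proj(w,p)[0].round(0) for n,p in P.items()}, r.sense()['tcp_pos'])
cv2.imwrite('pics/wm.png',np.vstack([np.hstack(ims[:2]),np.hstack([ims[2],ims[2]*0])]))
print(r.sense()['clock'])
E
```

```text
can [0.4338 0.3696 0.146 ]
shaker [0.4356 0.2411 0.085 ]
sq [0.4454 0.0837 0.005 ]
tea [0.4548 0.0937 0.02  ]
round [ 0.4339 -0.1053  0.005 ]
mill [ 0.4106 -0.2106  0.15  ]
lid [ 0.4314 -0.356   0.008 ]
dist 0.1892938506517243
0 {'can': array([  262., 11986.]), 'shaker': array([ 325., -714.]), 'sq': array([ 335., -247.]), 'tea': array([ 348., -284.]), 'round': array([320.,  14.]), 'mill': array([286., 124.]), 'lid': array([318., 259.])} [ 0.42970675 -0.30061017  0.3999189 ]
1 {'can': array([ 324., -577.]), 'shaker': array([ 324., -135.]), 'sq': array([331., 114.]), 'tea': array([341., 102.]), 'round': array([320., 281.]), 'mill': array([295., 455.]), 'lid': array([318., 442.])} [ 0.43000213 -0.02058392  0.39991971]
2 {'can': array([322.,  56.]), 'shaker': array([322., 229.]), 'sq': array([328., 332.]), 'tea': array([337., 332.]), 'round': array([319., 445.]), 'mill': array([300., 623.]), 'lid': array([317., 559.])} [0.43011987 0.23923715 0.40015892]
4.9333
```

View pics/wm.png

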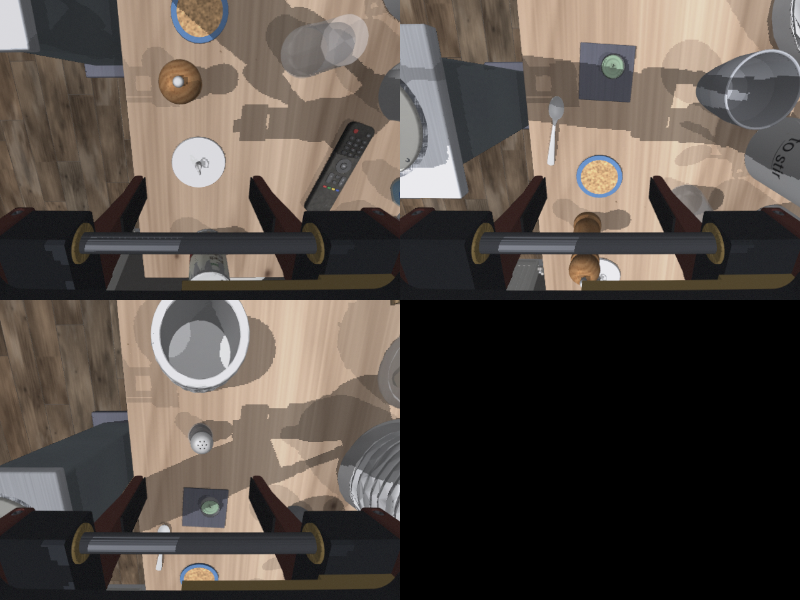

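Wrist views match the top-view predictions for the lid (318,259), round coaster (320,282), square coaster (331,115) and tea light (341,104). The mill button at (285,130) and the shaker top at (322,222) are about 6 px off along y, so I'll check those from closer. First the tea light.

```bash
python3 - <<'E'
from h import *
def st(): s=r.sense();return round(s['clock'],2),s['tcp_pos'].round(4),round(s['opening'],4),s['contact_force'].round(1)
x,y=.4548,.0937
r.servo_line([x,y,.30],speed=.25); r.servo_line([x,y,.191],speed=.12)
r.grab(12);print(st())
r.servo_line([x,y,.23],speed=.12); r.servo_line([.4397,-.0108,.23],speed=.2);r.servo_line([.4397,-.0108,.187],speed=.08);print(st())
r.let_go();r.servo_line([.4397,-.0108,.30],speed=.2)
r.servo_line([.436,.16,.36],speed=.3)
a=snap('wrist','w3.png')
r.servo_line([.436,.25,.42],speed=.3)
b=snap('wrist','w4.png');t=snap('top','t1.png');print(st())
P={'sh':[.4356,.2411,.085],'can':[.4338,.3696,.146],'sq':[.4454,.0837,.005],'tea':[.4397,-.0108,.015]}
for s in(a,b):print({k:proj(s,v)[0].round(1) for k,v in P.items()})
cv2.imwrite('pics/wm2.png',np.hstack([cv2.resize(a['frame'][:400,180:480,::-1],None,fx=1.33,fy=1.33),cv2.resize(b['frame'][:400,180:480,::-1],None,fx=1.33,fy=1.33)]))
E
```

```text
(7.7, array([0.4548, 0.0937, 0.191 ]), 0.0366, array([-0.2,  0.1, -1. ]))
(9.53, array([ 0.4396, -0.0107,  0.1863]), 0.0366, array([-0.9,  0.7,  0.4]))
(12.57, array([0.4363, 0.2486, 0.4185]), 0.0876, array([0.1, 0.5, 0. ]))
{'sh': array([316.8, 137. ]), 'can': array([ 312.7, -166.6]), 'sq': array([325.8, 288.7]), 'tea': array([320.3, 367.8])}
{'sh': array([315.7, 233.7]), 'can': array([312.6,  78. ]), 'sq': array([323.3, 330.1]), 'tea': array([319., 393.])}
```

View pics/wm2.png

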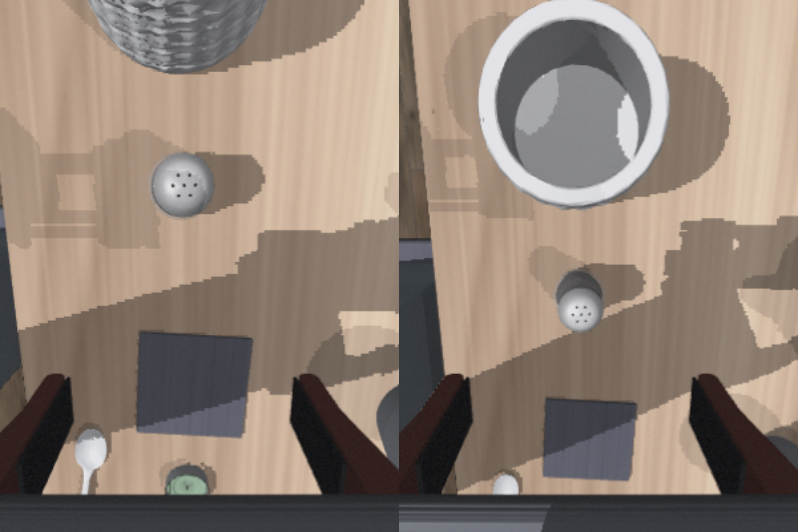

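The shaker's holes are at (184,184) in the left crop and (182,314) in the right, agreeing with the prediction to about 2 px. The canister rim spans x 80–269 and y about 0–206 in the right crop.

```bash
python3 - <<'E'
from h import *
a,b,t=load('w3'),load('w4'),load('t1')
f=lambda p:(p[0]/1.33+180,p[1]/1.33)
print('shaker',ray(a,f((184,184)),.09),ray(b,f((182,314)),.09),ray(t,(209.2,260.4),.09))
from scipy.optimize import least_squares
def circ(p):
    p=np.array(p)[:,:2];q=least_squares(lambda q:np.hypot(p[:,0]-q[0],p[:,1]-q[1])-q[2],[.43,.37,.05]);return q.x,q.fun
print('outer',circ([ray(b,f(p),.146) for p in[(80,100),(269,100),(173,206),(118,184),(232,184),(112,25),(236,25)]]))
print('inner',circ([ray(b,f(p),.146) for p in[(98,105),(253,105),(175,19),(175,189)]]))
s=t; g=lambda p:(134.6+(p[0]+.5)/5,231.6+(p[1]+.5)/5)
print('top outer',circ([ray(s,g(p),.146) for p in[(28,136),(208,136),(118,46),(118,227)]]))
print('sq corners left',np.mean([ray(a,f(p),.005) for p in[(139,332),(252,338),(242,437),(137,431)]],0))
E
```

```text
shaker [0.43670558 0.24020511 0.09      ] [0.4366911  0.24020678 0.09      ] [0.43518943 0.23991943 0.09      ]
outer (array([0.43283329, 0.36732687, 0.04850452]), array([ 8.40414939e-05,  9.03881815e-05,  3.08045268e-04, -2.85177788e-04,
       -1.46326844e-04,  4.43172142e-05, -9.52875267e-05]))
inner (array([0.43334494, 0.36751868, 0.03995884]), array([-0.00011402, -0.00011261,  0.00011761,  0.00010901]))
top outer (array([0.4337213 , 0.36961439, 0.05050872]), array([ 0.00060732,  0.00061226, -0.00061068, -0.00060889]))
sq corners left [0.44423106 0.08156074 0.005     ]
```

```bash
python3 - <<'E'
from h import *
def st(): s=r.sense();return round(s['clock'],2),s['tcp_pos'].round(4),round(s['opening'],4),s['contact_force'].round(1)
x,y=.4363,.2402;X,Y=.4448,.0827
r.servo_line([x,y,.33],speed=.25); r.servo_line([x,y,.206],speed=.12)
r.grab(20);print(st())
r.servo_line([x,y,.24],speed=.12); r.servo_line([X,Y,.24],speed=.2);r.servo_line([X,Y,.212],speed=.08);print(st())
r.let_go();r.servo_line([X,Y,.38],speed=.25)
r.servo_line([.42,-.26,.40],speed=.3);r.wait(.1)
a=snap('wrist','w5.png');t=snap('top','t2.png');print(st())
print('w0 mill',ray(load('w0'),(285,130),.15))
P={'mill':[.4106,-.2106,.15],'lid':[.4314,-.356,.008],'foot':[.4106,-.2106,0]}
print({k:proj(a,v)[0].round(1) for k,v in P.items()})
A=cv2.resize(a['frame'][0:400,120:480,::-1],None,fx=1.5,fy=1.5)
T=cv2.resize(t['frame'][235:295,250:310,::-1],None,fx=4,fy=4,interpolation=cv2.INTER_CUBIC)
T=np.vstack([T,cv2.resize(t['frame'][235:295,305:365,::-1],None,fx=4,fy=4,interpolation=cv2.INTER_CUBIC),np.zeros((120,240,3),np.uint8)])
cv2.imwrite('pics/wm3.png',np.hstack([A,T]))
E
```

```text
(15.05, array([0.4362, 0.2402, 0.206 ]), 0.042, array([-1.3, -0.2,  1.3]))
(16.93, array([0.4445, 0.083 , 0.2108]), 0.0414, array([ 0.1, -0.6, -1. ]))
(20.11, array([ 0.4202, -0.259 ,  0.4002]), 0.0877, array([ 0. , -0.3, -0. ]))
w0 mill [ 0.40952281 -0.21423633  0.15      ]
{'mill': array([302.2, 189.2]), 'lid': array([325.3, 291.4]), 'foot': array([307.5, 168.4])}
```

View pics/wm3.png

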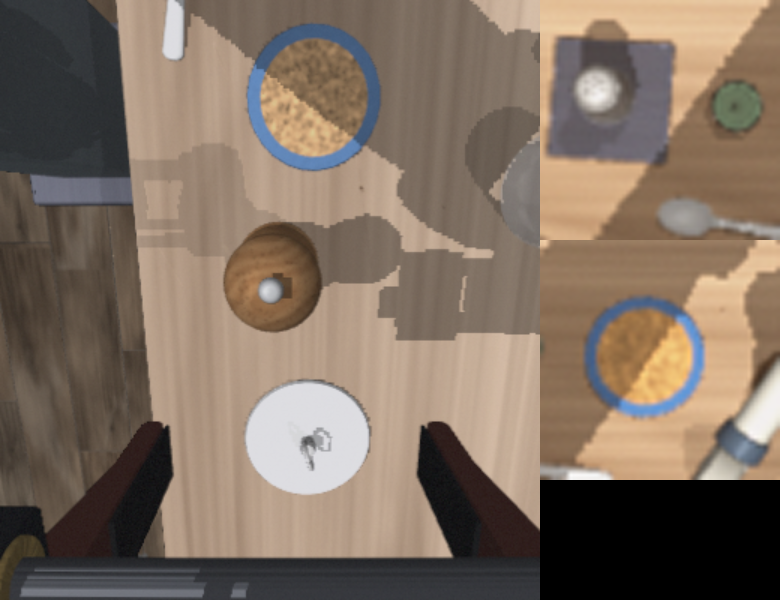

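```bash
python3 - <<'E'
from h import *
def st(): s=r.sense();return round(s['clock'],2),s['tcp_pos'].round(4),round(s['opening'],4),s['contact_force'].round(1)
a=load('w5');f=lambda p:(p[0]/1.5+120,p[1]/1.5)
m=ray(a,f((270,290)),.15);c=np.mean([ray(a,f(p),.005) for p in[(247,97),(381,97),(314,24),(314,170)]],0);l=np.mean([ray(a,f(p),.008) for p in[(245,437),(370,437),(307,380),(307,494)]],0)
print('mill',m,'round',c,'lid',l)
assert abs(m[0]-.4095)<.004 and abs(m[1]+.213)<.004 and abs(c[0]-.434)<.004 and abs(c[1]+.1055)<.004
x,y=np.mean([m[:2],[.4106,-.2106]],0);X,Y=np.mean([c[:2],[.4339,-.1053]],0)
r.servo_line([x,y,.36],speed=.25); r.servo_line([x,y,.287],speed=.12)
r.grab(30);print(st())
r.servo_line([x,y,.315],speed=.12); r.servo_line([X,Y,.315],speed=.15);r.servo_line([X,Y,.293],speed=.08);print(st())
r.let_go();r.servo_line([X,Y,.40],speed=.25)
r.servo_line([.43,-.22,.40],speed=.3);r.wait(.1)
a=snap('wrist','w6.png');t=snap('top','t3.png');print(st())
r.servo_line([.43,-.30,.34],speed=.3);r.wait(.1);b=snap('wrist','w7.png')
print({k:proj(b,v)[0].round(1) for k,v in {'lid':[.4314,-.356,.008],'knob':[.4314,-.356,.026]}.items()})
A=cv2.resize(a['frame'][0:300,200:450,::-1],None,fx=1.5,fy=1.5)
B=cv2.resize(b['frame'][150:350,240:390,::-1],None,fx=2.25,fy=2.25)
cv2.imwrite('pics/wm4.png',np.hstack([A,B]))
E
```

```text
mill [ 0.4090807  -0.21344015  0.15      ] round [ 0.43318378 -0.10876155  0.005     ] lid [ 0.43083608 -0.35683495  0.008     ]
(21.99, array([ 0.4098, -0.212 ,  0.287 ]), 0.0469, array([-2.1, -0.6,  1.5]))
(23.67, array([ 0.4333, -0.1073,  0.2919]), 0.0469, array([-0.3, -0. , -1.6]))
(25.76, array([ 0.4301, -0.219 ,  0.3996]), 0.0883, array([0.3, 0.4, 1. ]))
{'lid': array([316.7, 280.4]), 'knob': array([316.7, 288.1])}
```

View pics/wm4.png

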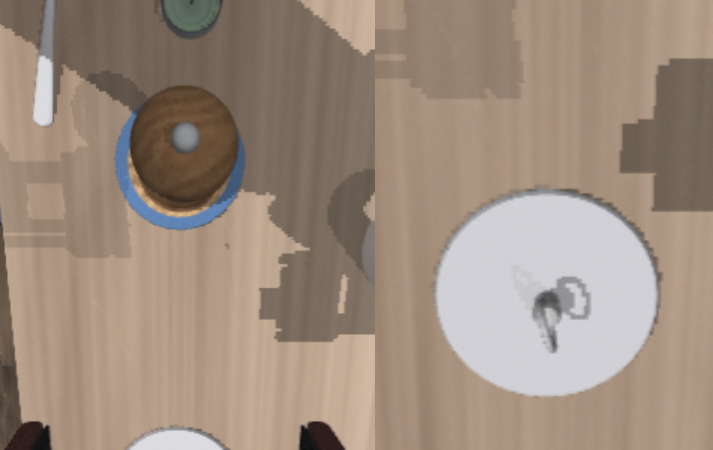

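The mill stands on the round coaster (button at (186,137) left crop), and the lid disc centre at (172,292) right crop matches the prediction within 1 px. Now the lid.

```bash
python3 - <<'E'
from h import *
def st(): s=r.sense();return round(s['clock'],2),s['tcp_pos'].round(4),round(s['opening'],4),s['contact_force'].round(1)
x,y=.4312,-.3564
r.servo_line([x,y,.26],speed=.25); r.servo_line([x,y,.193],speed=.08)
r.grab(35);print(st())
r.servo_line([x,y,.40],speed=.15);print(st())
r.servo_line([.4322,0,.40],speed=.2);r.servo_line([.4333,.3682,.40],speed=.2);r.wait(.2);print(st())
w=snap('wrist','w8.png');s=snap('scene','s8.png')
A=cv2.resize(w['frame'][:,120:520,::-1],(400,480))
B=cv2.resize(s['frame'][150:390,130:330,::-1],(400,480))
cv2.imwrite('pics/wm5.png',np.hstack([A,B]))
E
```

```text
(29.07, array([ 0.4312, -0.3564,  0.193 ]), 0.0116, array([ 1.1, -0.2,  0.1]))
(30.61, array([ 0.4312, -0.3564,  0.3987]), 0.0121, array([-0.2,  0.6, -1.8]))
(34.73, array([0.4334, 0.3677, 0.4002]), 0.0119, array([-0.8,  0.8, -1.7]))
```

View pics/wm5.png

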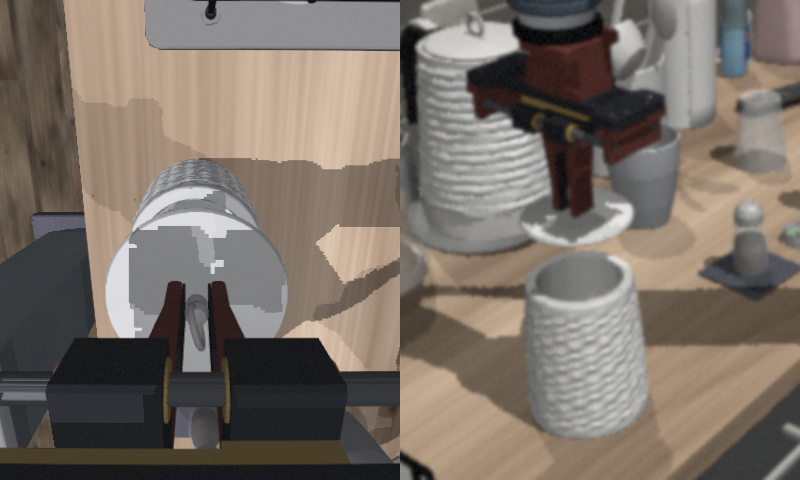

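The lid hangs level above the canister (right crop, about (577,218) over the rim at (580,280)). I'll lower it and check.

```bash
python3 - <<'E'
from h import *
def st(): s=r.sense();return round(s['clock'],2),s['tcp_pos'].round(4),round(s['opening'],4),s['contact_force'].round(1)
X,Y=.4333,.3682
r.servo_line([X,Y,.36],speed=.15);r.servo_line([X,Y,.3405],speed=.04);r.wait(.2);print(st())
r.let_go();r.wait(.2);r.servo_line([X,Y,.42],speed=.15)
r.servo_line([X-.0,.30,.45],speed=.2);r.wait(.2);print(st())
w=snap('wrist','w9.png')
r.servo_line([.40,.12,.42],speed=.3);r.wait(.1);v=snap('wrist','w10.png')
r.servo_line([.38,-.30,.42],speed=.3);r.wait(.2)
t=snap('top','t4.png');s=snap('scene','s9.png');print(st())
A=cv2.resize(w['frame'][0:240,200:440,::-1],None,fx=1.6,fy=1.6)
B=cv2.resize(v['frame'][0:240,200:440,::-1],None,fx=1.6,fy=1.6)
T=t['frame'][225:300,135:391,::-1];T=cv2.resize(T,(768,225),interpolation=cv2.INTER_CUBIC)
cv2.imwrite('pics/wm6.png',np.vstack([np.hstack([A,B])[:375],T]))
cv2.imwrite('pics/s9c.png',cv2.resize(s['frame'][180:380,170:470,::-1],(750,500)))
E
```

```text
(36.08, array([0.4333, 0.3682, 0.3408]), 0.0115, array([-1. , -0.1, -0.7]))
(38.92, array([0.4333, 0.3009, 0.4487]), 0.0874, array([-0.8,  0.4,  0. ]))
(41.73, array([ 0.3801, -0.2994,  0.4202]), 0.0879, array([0. , 0.3, 0.1]))
```

View pics/wm6.png

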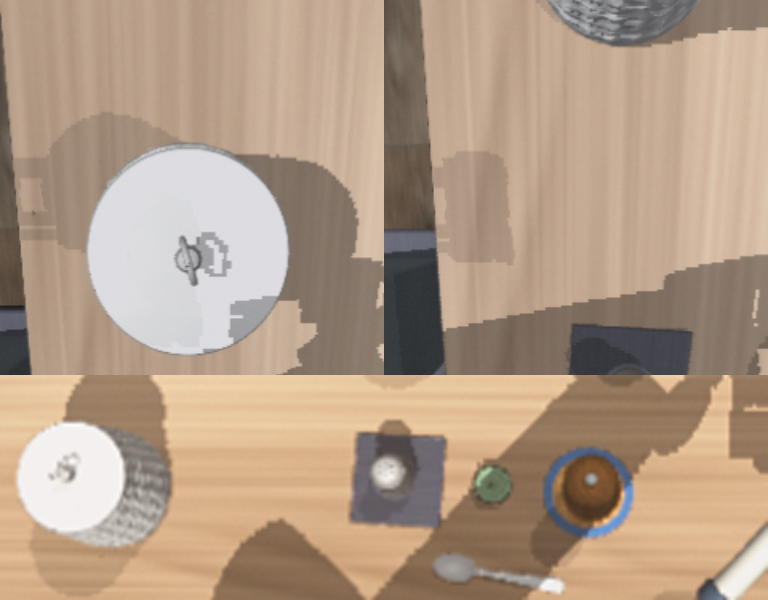

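View pics/s9c.png

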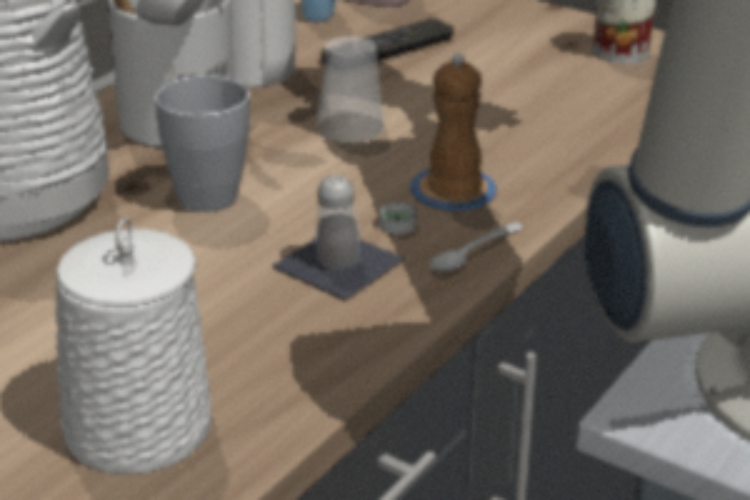

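```bash
python3 - <<'E'
from h import *
w,t=load('w9'),load('t4')
f=lambda p:(p[0]/1.6+200,p[1]/1.6); g=lambda p:(135-1/3+p[0]/3,225-1/3+(p[1]-375)/3)
E=[ray(w,f(p),.154) for p in[(88,250),(288,250),(188,145),(188,354)]]
print('lid wrist',np.mean(E[:2],0),np.mean(E[2:],0),'diam',np.linalg.norm(E[0]-E[1]),np.linalg.norm(E[2]-E[3]))
print('lid top',ray(t,g((71.5,477)),.154))
for n,p,z in[('shaker',(388,473),.095),('tea',(492,485),.015),('mill',(592,479),.155),('sq',(398.5,480),.005),('round',(588.5,492),.005)]:print(n,ray(t,g(p),z))
E
```

```text
lid wrist [0.43363136 0.36802444 0.154     ] [0.43365032 0.36547698 0.154     ] diam 0.09863864322793756 0.10053823081876583
lid top [0.43382868 0.36604902 0.154     ]
shaker [0.44456944 0.08311426 0.095     ]
tea [ 0.44000011 -0.01022816  0.015     ]
mill [ 0.43520785 -0.10717839  0.155     ]
sq [0.44517671 0.08366942 0.005     ]
round [ 0.43431579 -0.10566937  0.005     ]
```

Shaker, mill and tea light are within 2 mm of target. The lid's apparent diameter comes out small, so I read its edges once more from an enlarged crop.

```bash
python3 - <<'E'
from h import *
a=cv2.imread('pics/t1.png')[230:290,130:180];b=cv2.imread('pics/t4.png')[230:290,130:180];w=cv2.imread('pics/w9.png')[80:230,245:395]
z=lambda i,k:cv2.resize(i,None,fx=k,fy=k,interpolation=cv2.INTER_CUBIC)
A=z(a,5);B=z(b,5);L=np.vstack([A,B])
W=z(w,3.6);W=np.vstack([W,np.zeros((60,540,3),np.uint8)]);print(L.shape,W.shape)
cv2.imwrite('pics/wm7.png',np.hstack([L,W]))
s=load('w9')
th=np.linspace(0,2*np.pi,9)[:8]
for zz,R,c in((.154,.0515,(.4333,.3682)),): 
    p=proj(s,[[c[0]+R*np.cos(q),c[1]+R*np.sin(q),zz] for q in th]); print(((p-[245,80]+.5)*3.6-.5).round(0).tolist())
E
```

```text
(600, 250, 3) (600, 540, 3)
[[496.0, 275.0], [434.0, 97.0], [261.0, 19.0], [88.0, 97.0], [26.0, 275.0], [101.0, 439.0], [260.0, 504.0], [420.0, 439.0]]
```

View pics/wm7.png

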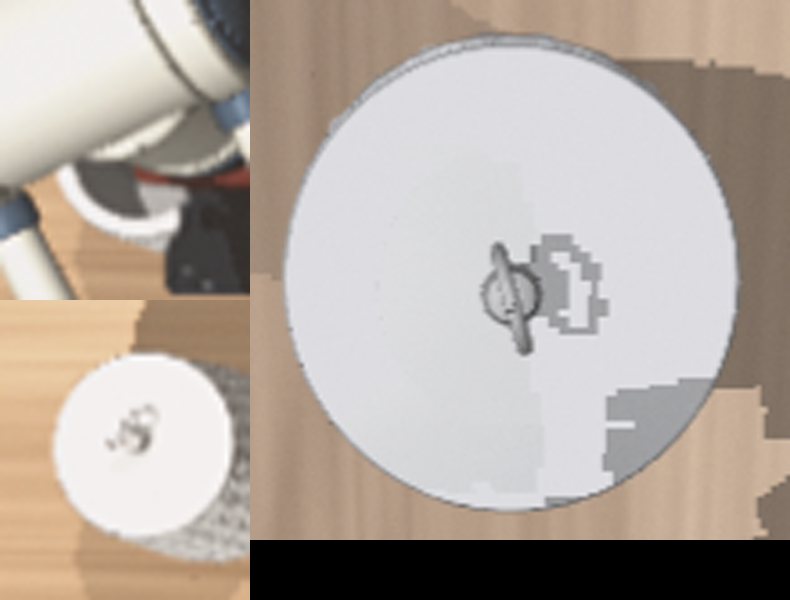

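The enlarged crop puts the lid edges at x 35–488 and y 45–510 (lid panel), so its centre is about 2–3 mm short in y relative to the canister. The top view agrees, and that is well inside the 8 mm limit. Handing in.

```bash
python3 - <<'E'
from h import *
print(ray(load('t4'),(158.3,258.6),.154),ray(load('t1'),(158.2,258.9),.146),r.sense()['clock'])
print(r.hand_in())
E
```

```text
[0.43400628 0.36662107 0.154     ] [0.433814   0.36960986 0.146     ] 41.7333
the job is handed in; nothing more can be done
None
```

I finished all four placements and handed the job in at about 42 s of the 99 s allowed. `hand_in` gave no verdict, so the figures below are from my own last camera checks.

| Item | Where it ended up | Off target by | Limit |
|---|---|---|---|
| Tea light | Bare worktop, midway between the coasters | about 1 mm | 15 mm |
| Salt shaker | Square coaster, upright | about 1 mm | 15 mm |
| Pepper mill | Round coaster, upright | about 2 mm | 15 mm |
| Canister lid | Canister rim, looking flat | about 3 mm | 8 mm |

- **Released and clear:** everything is let go, and the gripper is well away from all of it. The mug, glass and tin look untouched in the final scene picture, though I did not measure them again.
- **Lid disagreement:** the lid sits 2–3 mm short of the canister's centre in y, in both the top and wrist views. Its visible diameter measured about 99–100 mm instead of 103 mm, which may be a bevelled edge. The two cameras also differed by about 2 mm on the canister's centre. I left the lid as it was because the offset is well within its limit.

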